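# Set up the cup and jam display

## Task

Set up the shop display: in the middle of the round wooden board stack the cups into each other, ochre at the bottom, then blue, then white on top, and in the middle of the slate tile stand the red-lidded jar with the yellow-lidded jar squarely on top of it. Set everything down gently, upright and without dropping or tipping it over, and leave the dark grey cup, the green-lidded jar and the pink dish where they are.

Things in the scene. Friction and masses are not known exactly. Their poses are not given: they have to be found in the camera images.
- ochre_cup: Ochre (orange-brown; not the bigger pots at the back) stoneware cup, loose, upright, 160 g, 72 mm high. Barrel 62 mm in diameter from 32 to 72 mm up, mouth 52 mm wide; below it a foot 47 mm wide, 32 mm high. Stacked, the foot drops into the mouth below (2.5 mm play) and the barrel rests on the rim, origin 40 mm above the lower cup's; grip only the top 25 mm so the fingers clear the cup below. Origin: centre of the underside; z up
- blue_cup: Blue stoneware cup, loose, upright, 160 g, 72 mm high. Barrel 62 mm in diameter from 32 to 72 mm up, mouth 52 mm wide; below it a foot 47 mm wide, 32 mm high. Stacked, the foot drops into the mouth below (2.5 mm play) and the barrel rests on the rim, origin 40 mm above the lower cup's; grip only the top 25 mm so the fingers clear the cup below. Origin: centre of the underside; z up
- white_cup: White stoneware cup, loose, upright, 160 g, 72 mm high. Barrel 62 mm in diameter from 32 to 72 mm up, mouth 52 mm wide; below it a foot 47 mm wide, 32 mm high. Stacked, the foot drops into the mouth below (2.5 mm play) and the barrel rests on the rim, origin 40 mm above the lower cup's; grip only the top 25 mm so the fingers clear the cup below. Origin: centre of the underside; z up
- berry_jar: squat glass jar of dark red berry jam with a red lid, loose, upright, about 220 g, 56 high; glass 61 in diameter, lid 62 in diameter over the top 15, flat on top, so that another jar stands on it. Origin: centre of the underside; z up. Sizes in mm
- amber_jar: squat glass jar of amber marmalade with a yellow lid, loose, upright, about 220 g, 56 high; glass 61 in diameter, lid 62 in diameter over the top 15, flat on top, so that another jar stands on it. Origin: centre of the underside; z up. Sizes in mm
- wood_round: Round board of medium-brown wood, 110 mm in diameter, 10 mm thick, fixed flat on the counter. Origin: centre of its underside (its top is 10 mm higher); z up
- slate_square: Square tile of dark grey slate, 100 x 100 mm, 8 mm thick, fixed flat on the counter, sides along its x and y. Origin: centre of its underside (its top is 8 mm higher); z up
- grey_cup: Dark grey, charcoal cup of the same shape and size as the others (72 mm high, 62 mm in diameter); not part of the display, to be left alone. Origin: centre of the underside
- pickle_jar: Jar with a green lid, same shape and size as the other jars (56 mm high, 62 mm in diameter); not part of the display, to be left alone. Origin: centre of the underside
- salt_dish: Small open pink dish, 68 mm across the rim, 24 mm high; to be left alone. Origin: centre of the underside
Mind the look-alikes: they are no part of the job. Leave any purple look-alike of the ochre_cup alone.

How it is judged:
At the end, for the whole second after the job is handed in: Ochre cup on the board and red-lidded jar on the slate, each within 15 mm of the centre; blue nested in ochre, white in blue (within 8 mm), yellow-lidded jar on the red-lidded one (within 10 mm); heights within 4 mm, all upright within 0.1 rad, released and at rest (horizontal distance between ochre_cup and wood_round below 0.015 m and z of ochre_cup in the frame of wood_round between 0.006 and 0.014 m and horizontal distance between blue_cup and ochre_cup below 0.008 m and z of blue_cup in the frame of ochre_cup between 0.036 and 0.044 m and horizontal distance between white_cup and blue_cup below 0.008 m and z of white_cup in the frame of blue_cup between 0.036 and 0.044 m and horizontal distance between berry_jar and slate_square below 0.015 m and z of berry_jar in the frame of slate_square between 0.004 and 0.012 m and horizontal distance between amber_jar and berry_jar below 0.01 m and z of amber_jar in the frame of berry_jar between 0.052 and 0.06 m and angle between each of ochre_cup, blue_cup, white_cup, berry_jar, amber_jar's own z axis and vertical below 0.1 rad and linear speed of each of ochre_cup, blue_cup, white_cup, berry_jar, amber_jar below 0.02 m/s); the robot touches nothing.
It fails at once if the dark grey cup, the green-lidded jar or the pink dish is moved by more than 20 mm (distance of any of grey_cup, pickle_jar, salt_dish from where it was at the start of the episode above 0.02 m).
It fails at once if a cup or jar of the display is dropped (faster than 0.7 m/s while the fingers do not touch it: a fall of about 25 mm) ((linear speed of ochre_cup above 0.7 m/s and contact force between ochre_cup and the fingers below 0.05 N) or (linear speed of blue_cup above 0.7 m/s and contact force between blue_cup and the fingers below 0.05 N) or (linear speed of white_cup above 0.7 m/s and contact force between white_cup and the fingers below 0.05 N) or (linear speed of berry_jar above 0.7 m/s and contact force between berry_jar and the fingers below 0.05 N) or (linear speed of amber_jar above 0.7 m/s and contact force between amber_jar and the fingers below 0.05 N)).
It fails at once if a cup or jar of the display is tipped over (more than 1 rad) (angle between any of ochre_cup, blue_cup, white_cup, berry_jar, amber_jar's own z axis and vertical above 1 rad).
It also fails if it takes over 136 s, if anything falls off the work surface, if the arm or the gripper's body presses on something with over 40 N, if the wrist force passes 120 N, or if a joint passes its speed limit or range.

## Robot

A 7-joint arm with a two-finger parallel gripper is mounted at the origin on the work surface. World frame = base frame: x ahead of the robot, y to its left, z up, the work surface at z = 0. Lengths are in m, angles in rad, forces in N, time in s.
With the tool pointing down it reaches from about 0.4 to 0.875 m from the base axis. Payload 19.3 kg.
Tool frame: the origin (TCP) lies at the very end of the fingers, on their centre line; the grasp point (between the pads) lies 19 mm behind it; z points along the fingers, y is the direction in which the jaws open and shut (so a half turn about z gives the same grasp; the last joint's range is limited). The gripper opens to 85 mm and grips with 20 to 120 N. Pads are 22 mm wide; open, the fingers measure 114 mm over their backs; the gripper's body (76 mm by 85 mm) begins 54 mm behind the grasp point. The pads swing forward as they close: fully open they stand 13 mm farther back than shut.
Start: joints at [-1.247, 0.521, -0.036, 1.599, 0.021, 1.021, -0.113], TCP at [0.24, 0.577, 0.231] pointing down, gripper open.
Joint ranges: [-2.91, 2.91], [-0.3, 2.13], [-1.5, 1.42], [0.17, 2.43], [-1.26, 4.41], [0.16, 1.93], [-2.52, 2.52]. Speed limits (rad/s): [1.89, 1.89, 2.39, 2.39, 3.01, 3.01, 3.01].

## Interface

Orientations are given as [roll, pitch, yaw] about the fixed x, y, z axes, in that order (R = Rz(yaw) Ry(pitch) Rx(roll)).
In Python, from workcell import bot, grab_frame, calibration, workorder gives the robot as it stands.
- The arm moves only by the tool move_arm, never from a script. Its arguments are lists of equal length, an entry for each row: "jaw": the closure in counts, from 0 (fully open) to 255 (shut); "dp": the shift along the tool's x, y, z in units of 800 mm (1.0 is 800 mm), a list of three; "rotation": the turn, a rotation vector about the tool's x, y, z in units of pi rad (1.0 is pi rad), a list of three. In form: {"jaw": [jaw, ...], "dp": [[dx, dy, dz], ...], "rotation": [[rx, ry, rz], ...]}. A call has 1 to 10 rows; each row shifts and turns the commanded pose from where the row before left it, along the tool's axes as they then stand; what a row does not reach is not made up. A row lasts 1/8 s, in which the tool goes at most 62.5 mm and 10.7 degrees, less where a joint would pass 70% of its speed; a pose out of reach is approached as far as the arm can. A call with a number of a shift or a turn outside -1 to 1 is refused whole. A call with a gripper value outside its range is refused whole. The fingers move at their own pace and stop on an object; "squeeze" is the grip in N (left out, the last holds). Time passes only in rows, so rows that do not move let the fingers close. It gives the time, the measured TCP pose, the force and the opening at its end, in the units of the state.
- bot.observe(): the state, without advancing time (a new reading comes with each control period).
- grab_frame(name): name is "scene" or "top"; returns the picture (400x640x3 uint8, blue, green, red); there is no depth.
- calibration(name): a dict with "camera_matrix" (3x3 intrinsics, pixels), "T" (4x4, takes a point from camera to world coordinates). Camera axes: x right, y down, z forward; pixel columns grow to the right and rows downward; lengths in m; the calibration is good to about 2 mm. A picture is of the moment at which its call begins. calibration takes no time and is no camera call.
- workorder.job_done(): hands the job in, once; it reports no verdict.
The state is a dict: "clock": time; "qpos": joint angles; "qd": joint speeds; "joint_efforts": joint torques, N m; "position": TCP position; "tool_rot": TCP orientation; "force": force on the tool from outside, world axes, zero at the start; "moment": the same for the moment, N m; "grip_width": finger opening in m.
Only numpy, scipy, OpenCV 4.12 (cv2) and the standard library are available. Lean on these libraries where they do the work, as an engineer would, in place of code of your own. Each camera call takes 0.05 s, during which the arm holds its last target. There are 200 camera calls.

## Working session

There is one attempt and no reset: what is moved stays moved. The work goes in short steps, Python scripts to look and compute and a tool call to move; the robot and the scene stay as the last step left them, time stands still between calls to the robot, and variables do not carry over. Pictures are saved under pics/ and viewed, about 12 in all and at most 16, crops included, and the job is handed in when it is done.

Besides the shell and the picture viewer there is one more tool, called after "Request:" by a JSON object that holds its "method" and its "body". move_arm: Moves the arm, as the interface text tells. Shifts and turns lie within -1 to 1; 1 stands for 800 mm of shift or pi rad of turn. Its arguments: {"type":"object","properties":{"jaw":{"type":"array","items":{"type":"number"}},"dp":{"type":"array","items":{"type":"array","items":{"type":"number","minimum":-1,"maximum":1}}},"rotation":{"type":"array","items":{"type":"array","items":{"type":"number","minimum":-1,"maximum":1}}},"squeeze":{"type":"number"}},"required":["jaw","dp","rotation"]}

```bash
mkdir -p pics; ls; python3 - <<'E'
from workcell import bot, grab_frame, calibration
import cv2
print(bot.observe())
for n in("scene","top"):
    cv2.imwrite(f"pics/{n}0.png",grab_frame(n)); print(calibration(n))
E
```

```text
pics
{'clock': 0.0, 'qpos': array([-1.24720919,  0.52204793, -0.03632617,  1.59999332,  0.02122707,
        1.02112783, -0.11278287]), 'qd': array([ 0.00120463, -0.00121775,  0.00088893,  0.00194292, -0.00112363,
        0.00128647,  0.00033007]), 'joint_efforts': array([ 1.23436697e-03, -9.27114487e+01,  1.98023580e+00, -3.69941676e+01,
        1.76996860e-02,  7.81075156e-03,  3.85916195e-06]), 'position': array([0.23971589, 0.57682878, 0.23070989]), 'tool_rot': array([-3.14040699e+00,  1.09543695e-04,  2.74782556e+00]), 'force': array([ 0.55670977, -0.04106415,  0.1939147 ]), 'moment': array([-0.0287342 ,  0.01678975, -0.01633012]), 'grip_width': 0.08507866859657368}
{'camera_matrix': array([[462.69532554,   0.        , 325.7377631 ],
       [  0.        , 462.69532554, 202.12636258],
       [  0.        ,   0.        ,   1.        ]]), 'T': array([[-0.78713203,  0.47213467, -0.39687783,  0.89859426],
       [ 0.61653132,  0.62072072, -0.48435   ,  0.50187403],
       [ 0.01767186, -0.62593501, -0.77967497,  0.81870682],
       [ 0.        ,  0.        ,  0.        ,  1.        ]])}
{'camera_matrix': array([[366.96249542,   0.        , 317.21932661],
       [  0.        , 366.96249542, 196.45792037],
       [  0.        ,   0.        ,   1.        ]]), 'T': array([[-0.02487868, -0.97816846,  0.20631896,  0.30281987],
       [-0.99967906,  0.02335625, -0.00981178,  0.01343147],
       [ 0.00477874, -0.20649684, -0.9784356 ,  0.88757052],
       [ 0.        ,  0.        ,  0.        ,  1.        ]])}
```

View pics/top0.png

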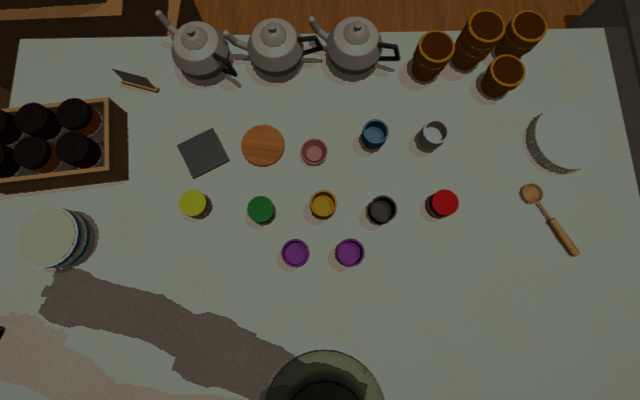

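View pics/scene0.png

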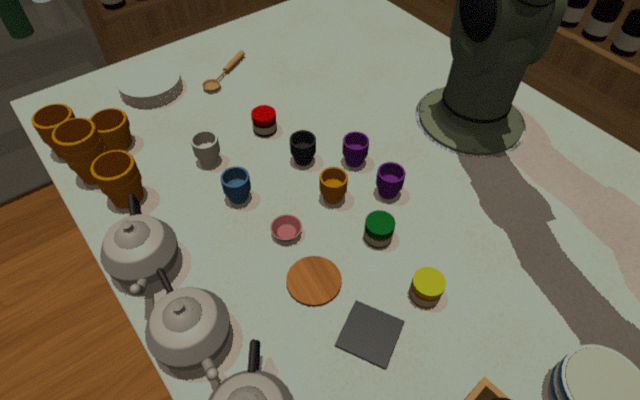

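```bash
python3 - <<'E'
import cv2,numpy as np
t=cv2.imread("pics/top0.png");s=cv2.imread("pics/scene0.png")
a=cv2.resize(t[110:270,170:470],(800,427),interpolation=cv2.INTER_CUBIC)
cv2.imwrite("pics/c1.png",cv2.convertScaleAbs(a,alpha=1.6))
for n,im,pts in(("top",t,dict(ochre=(323,213),blue=(374,125),white=(433,147),whitein=(434,130),red=(444,203),yellow=(193,203),wood=(263,146),slate=(203,153),table=(400,170),green=(261,210))),
 ("sc",s,dict(ochre=(334,190),blue=(236,190),white=(206,157),whitein=(205,141),red=(264,115),yellow=(428,280),wood=(314,280),slate=(370,335),table=(270,190),green=(380,223)))):
    h=cv2.cvtColor(im,cv2.COLOR_BGR2HSV)
    print(n,{k:h[v[1],v[0]].tolist() for k,v in pts.items()})
E
```

```text
top {'ochre': [23, 200, 115], 'blue': [103, 155, 23], 'white': [17, 81, 44], 'whitein': [32, 42, 116], 'red': [1, 230, 113], 'yellow': [31, 200, 116], 'wood': [13, 182, 109], 'slate': [24, 26, 49], 'table': [41, 24, 119], 'green': [63, 165, 74]}
sc {'ochre': [17, 255, 67], 'blue': [106, 128, 42], 'white': [16, 56, 77], 'whitein': [19, 60, 72], 'red': [0, 240, 154], 'yellow': [30, 196, 155], 'wood': [14, 171, 145], 'slate': [19, 26, 77], 'table': [45, 22, 162], 'green': [66, 226, 88]}
```

View pics/c1.png

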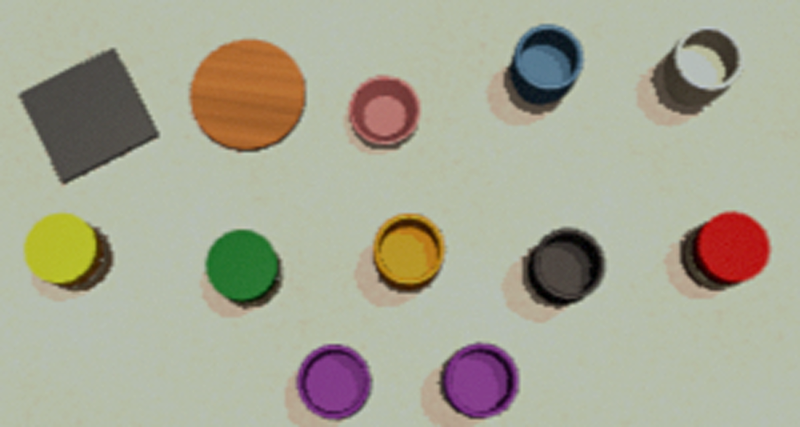

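```bash
cat > h.py <<'E'
import cv2,numpy as np
from workcell import calibration
C={n:calibration(n) for n in("top","scene")}
def plane(n,uv,z):
    K,T=C[n]["camera_matrix"],C[n]["T"]; uv=np.reshape(uv,(-1,2)).astype(float)
    d=np.c_[uv,np.ones(len(uv))]@np.linalg.inv(K).T@T[:3,:3].T
    o=T[:3,3]; return (o+d*((z-o[2])/d[:,2])[:,None])[:,:2]
def blob(im,lo,hi,roi):
    x0,y0,x1,y1=roi; h=cv2.cvtColor(im,cv2.COLOR_BGR2HSV)
    m=np.zeros(im.shape[:2],np.uint8); m[y0:y1,x0:x1]=cv2.inRange(h[y0:y1,x0:x1],np.array(lo),np.array(hi))
    m=cv2.resize(m,None,fx=4,fy=4,interpolation=cv2.INTER_LINEAR); m=(m>127).astype(np.uint8)
    c=max(cv2.findContours(m,cv2.RETR_EXTERNAL,cv2.CHAIN_APPROX_NONE)[0],key=cv2.contourArea)
    return (cv2.convexHull(c)[:,0]+.5)/4-.5
def flat(n,im,lo,hi,roi,z):
    p=plane(n,blob(im,lo,hi,roi),z).astype(np.float32)
    M=cv2.moments(p); return np.array([M["m10"],M["m01"]])/M["m00"],cv2.minAreaRect(p)
def cyl(n,im,lo,hi,roi,z,r=.031):
    """far edge + side tangents of the rim circle at height z"""
    p=plane(n,blob(im,lo,hi,roi),z); q=p-C[n]["T"][:2,3]
    a=np.arctan2(q[:,1],q[:,0]); a0=a[0]; a=(a-a0+np.pi)%(2*np.pi)-np.pi
    b=a0+(a.min()+a.max())/2; e=np.array([np.cos(b),np.sin(b)])
    d=np.max(q@e)-r; w=d*np.sin((a.max()-a.min())/2)
    return C[n]["T"][:2,3]+d*e, w      # w should be r
E
python3 - <<'E'
from h import *
I={"top":cv2.imread("pics/top0.png"),"scene":cv2.imread("pics/scene0.png")}
J=dict(ochre=([14,110,20],[29,255,255],(305,185,342,222),(315,160,355,210),.072),
 blue=([90,60,10],[120,255,255],(355,112,395,155),(215,160,260,208),.072),
 white=([0,0,0],[180,255,90],(410,113,455,155),(185,125,230,172),.072),
 red=([0,150,60],[8,255,255],(420,180,470,225),(240,95,290,140),.056),
 yellow=([27,120,60],[36,255,255],(170,180,220,225),(405,260,455,310),.056))
for k,(lo,hi,rt,rs,z) in J.items():
    for n,r in(("top",rt),("scene",rs)):
        c,w=cyl(n,I[n],lo,hi,r,z); print(k,n,c.round(4),"r",w.round(4))
for k,lo,hi,rt,rs,z in(("wood",[5,120,40],[20,255,255],(235,120,290,170),(275,245,350,315),.01),("slate",[0,0,0],[180,80,95],(172,122,235,182),(325,295,412,375),.008),
  ):
    for n,r in(("top",rt),("scene",rs)):
        c,m=flat(n,I[n],lo,hi,r,z); print(k,n,c.round(4),np.round(m[1],4),m[2])
print("white hand",plane("top",(435.5,131.75),.072),"blue",plane("top",(375.1,131.75),.072))
for k,uv,z in(("green",(261,210),.056),("greyc",(382,210),.072),("dish",(314.5,151),.024),("purp",(295,253),.072),("purp2",(350,252),.072)):print(k,plane("top",uv,z).round(3))
E
```

```text
ochre top [ 0.4601 -0.007 ] r 0.0308
ochre scene [ 0.4619 -0.0068] r 0.0302
blue top [ 0.6298 -0.1359] r 0.0299
blue scene [ 0.6319 -0.137 ] r 0.0302
white top [ 0.5969 -0.2501] r 0.0296
white scene [ 0.6424 -0.2366] r 0.0287
red top [ 0.4582 -0.29  ] r 0.0305
red scene [ 0.4581 -0.2916] r 0.0301
yellow top [0.4709 0.2936] r 0.0306
yellow scene [0.4728 0.2931] r 0.0305
wood top [0.624  0.1393] [0.1076 0.108 ] 88.6905517578125
wood scene [0.6274 0.1396] [0.1109 0.1069] 52.42738723754883
slate top [0.6074 0.2882] [0.1053 0.1032] 26.825284957885742
slate scene [0.6118 0.2898] [0.102  0.1003] 26.72983169555664
white hand [[ 0.62435753 -0.27807237]] blue [[ 0.6276369  -0.13526034]]
green [[0.449 0.135]]
greyc [[ 0.44 -0.14]]
dish [[0.6   0.009]]
purp [[0.349 0.057]]
purp2 [[ 0.348 -0.064]]
```

```bash
python3 - <<'E'
import cv2,numpy as np
t=cv2.imread("pics/top0.png")[110:160,405:460];s=cv2.imread("pics/scene0.png")[120:170,180:235]
f=lambda a:cv2.convertScaleAbs(cv2.resize(a,(385,350),interpolation=cv2.INTER_NEAREST),alpha=1.5)
cv2.imwrite("pics/w.png",np.hstack([f(t),f(s)]))
E
```

```text
(no output)
```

View pics/w.png

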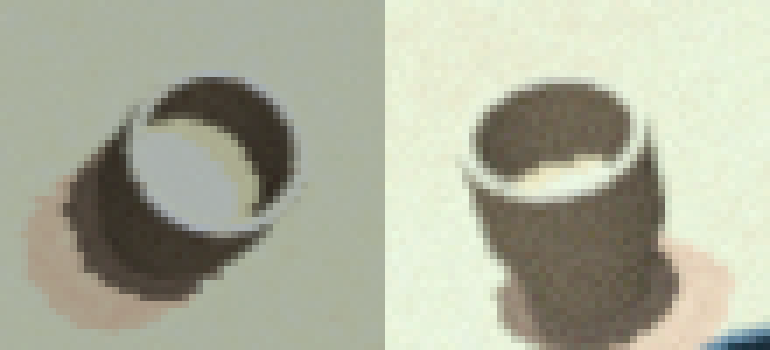

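```bash
python3 - <<'E'
from h import *
print(plane("top",(435.1,131.5),.072),plane("scene",(204.4,139.4),.072))
from scipy.spatial.transform import Rotation as R
print(np.rad2deg(R.from_euler("xyz",[-3.1404,0,2.7478]).as_matrix()@np.eye(3)[:, [0]]*1).T if 0 else R.from_euler("xyz",[-3.1404,0,2.7478]).as_matrix().round(3))
E
```

```text
[[ 0.62500534 -0.27718308]] [[ 0.62693756 -0.27763502]]
[[-0.923  0.384 -0.   ]
 [ 0.384  0.923 -0.001]
 [ 0.    -0.001 -1.   ]]
```

Request:
{"method": "move_arm", "body": {"jaw": [0,0,0,0,0,0,0,0], "dp": [[0,0,0],[0,0,0],[0,0,0],[0,0,0],[0,0,0],[0,0,0],[0,0,0],[0,0,0]], "rotation": [[0,0,0.0535],[0,0,0.0535],[0,0,0.0535],[0,0,0.0535],[0,0,0.0535],[0,0,0.0535],[0,0,0.0535],[0,0,0]], "squeeze": 30}}

```text
clock: 1.1
position: [0.2396, 0.5771, 0.231]
tool_rot: [3.141, 0.001, 1.572]
force: [-0.3, -0.2, -0.5]
grip_width: 0.0858
```

Request:
{"method": "move_arm", "body": {"jaw": [0,0,0,0,0,0,0,0,0,0], "dp": [[-0.055,0.02,0],[-0.055,0.02,0],[-0.055,0.02,0],[-0.055,0.02,0],[-0.055,0.02,0],[-0.055,0.02,0],[-0.055,0.02,0],[-0.055,0.02,0],[-0.055,0.02,0],[-0.055,0.02,0]], "rotation": [[0,0,0],[0,0,0],[0,0,0],[0,0,0],[0,0,0],[0,0,0],[0,0,0],[0,0,0],[0,0,0],[0,0,0]]}}

```text
clock: 2.35
position: [0.4004, 0.1358, 0.2315]
tool_rot: [3.141, -0.0, 1.577]
force: [0.9, -0.3, -0.3]
grip_width: 0.0852
```

Request:
{"method": "move_arm", "body": {"jaw": [0,0,0,0,0,0,0,0,0,0], "dp": [[-0.0446,0.019,0],[-0.0446,0.019,0],[-0.0446,0.019,0],[-0.0446,0.019,0],[0,0,0.04],[0,0,0.04],[0,0,0.04],[0,0,0.03],[0,0,0],[0,0,0]], "rotation": [[0,0,0],[0,0,0],[0,0,0],[0,0,0],[0,0,0],[0,0,0],[0,0,0],[0,0,0],[0,0,0],[0,0,0]]}}

```text
clock: 3.6
position: [0.4612, -0.0056, 0.1121]
tool_rot: [3.141, -0.0, 1.573]
force: [0.0, 1.9, 0.5]
grip_width: 0.085
```

Request:
{"method": "move_arm", "body": {"jaw": [0,0,0,0,120,120,120,120,120], "dp": [[-0.0018,0,0.0325],[0,0,0.0325],[0,0,0.0325],[0,0,0],[0,0,0],[0,0,0],[0,0,0],[0,0,0],[0,0,0]], "rotation": [[0,0,0],[0,0,0],[0,0,0],[0,0,0],[0,0,0],[0,0,0],[0,0,0],[0,0,0],[0,0,0]], "squeeze": 25}}

```text
clock: 4.72
position: [0.4617, -0.0068, 0.0347]
tool_rot: [3.139, -0.0, 1.572]
force: [-1.4, -0.4, 11.5]
grip_width: 0.0599
```

Request:
{"method": "move_arm", "body": {"jaw": [0,0,0,0,0,0,0,0,0,0], "dp": [[0,0,0],[0,0,0],[0,0,0],[0,0,0],[0,0,0],[0,0,0],[0,0,0],[0,0,0],[0,0,0],[0,0,0]], "rotation": [[0,0,0],[0,0,0],[0,0,-0.05],[0,0,-0.05],[0,0,-0.05],[0,0,-0.05],[0,0,-0.05],[0,0,-0.05],[0,0,-0.05],[0,0,-0.05]]}}

```text
clock: 5.98
position: [0.461, -0.007, 0.0335]
tool_rot: [-3.141, 0.0, 2.833]
force: [-1.0, -0.5, 0.7]
grip_width: 0.0851
```

Request:
{"method": "move_arm", "body": {"jaw": [0,0,0,120,120,120,120,120], "dp": [[0,0,0],[0,0,0],[0,0,0],[0,0,0],[0,0,0],[0,0,0],[0,0,0],[0,0,0]], "rotation": [[0,0,-0.05],[0,0,-0.05],[0,0,0],[0,0,0],[0,0,0],[0,0,0],[0,0,0],[0,0,0]]}}

```text
clock: 6.98
position: [0.461, -0.007, 0.0336]
tool_rot: [-3.141, 0.0, 3.14]
force: [-1.1, -1.4, 9.1]
grip_width: 0.0629
```

Request:
{"method": "move_arm", "body": {"jaw": [120,120,120,120,120,120,120,120,120,120], "dp": [[0,0,-0.02],[0,0,-0.0375],[0,0,-0.0375],[0,0,-0.0375],[-0.0412,0.0366,0],[-0.0412,0.0366,0],[-0.0412,0.0366,0],[-0.0412,0.0366,0],[-0.0412,0.0366,0],[0,0,0]], "rotation": [[0,0,0],[0,0,0],[0,0,0],[0,0,0],[0,0,0],[0,0,0],[0,0,0],[0,0,0],[0,0,0],[0,0,0]]}}

```text
clock: 8.22
position: [0.6265, 0.1426, 0.1385]
tool_rot: [3.14, -0.0, -3.14]
force: [-0.3, -0.3, -1.5]
grip_width: 0.0622
```

```bash
cat > look.py <<'E'
import cv2,sys,numpy as np
from workcell import grab_frame
k,x,y,w=sys.argv[1],*map(int,sys.argv[2:5])
t,s=grab_frame("top"),grab_frame("scene")
cv2.imwrite(f"pics/top{k}.png",t);cv2.imwrite(f"pics/scene{k}.png",s)
cv2.imwrite(f"pics/v{k}.png",np.vstack([cv2.resize(s,(480,300)),cv2.resize(t,(480,300))]))
E
python3 look.py 1 0 0 0
```

```text
(no output)
```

View pics/v1.png

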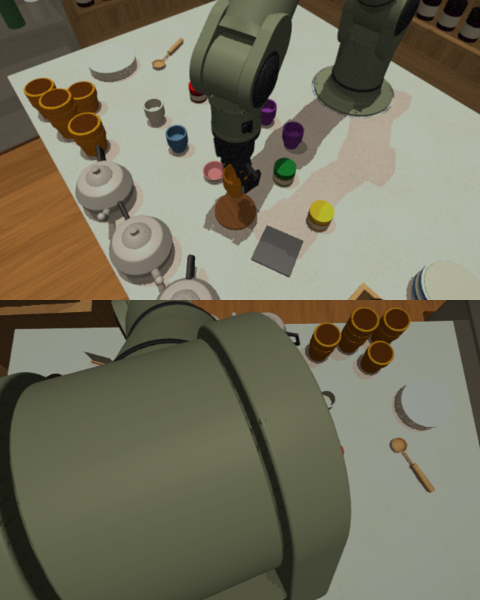

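Request:
{"method": "move_arm", "body": {"jaw": [120,120,120,120,120,120,120,120,120], "dp": [[0,-0.0035,0.03],[0,0,0.03],[0,0,0.03],[0,0,0.012],[0,0,0.006],[0,0,0.004],[0,0,0.003],[0,0,0.0025],[0,0,0]], "rotation": [[0,0,0],[0,0,0],[0,0,0],[0,0,0],[0,0,0],[0,0,0],[0,0,0],[0,0,0],[0,0,0]]}}

```text
clock: 9.45
position: [0.6257, 0.1367, 0.0453]
tool_rot: [-3.142, 0.0, -3.141]
force: [-0.3, 0.7, -0.8]
grip_width: 0.0625
```

Request:
{"method": "move_arm", "body": {"jaw": [120,120,120,120,120], "dp": [[0,0.0035,0],[0,0,0.001],[0,0,0.001],[0,0,0],[0,0,0]], "rotation": [[0,0,0],[0,0,0],[0,0,0],[0,0,0],[0,0,0]]}}

```text
clock: 10.07
position: [0.6257, 0.1396, 0.0438]
tool_rot: [3.142, 0.0, -3.141]
force: [0.1, 0.5, 0.2]
grip_width: 0.0625
```

Request:
{"method": "move_arm", "body": {"jaw": [120,120,120,120], "dp": [[0,0,0.0008],[0,0,0.0008],[0,0,0],[0,0,0]], "rotation": [[0,0,0],[0,0,0],[0,0,0],[0,0,0]]}}

```text
clock: 10.58
position: [0.6259, 0.1396, 0.0436]
tool_rot: [3.141, 0.001, -3.141]
force: [-6.1, -1.4, 19.9]
grip_width: 0.0623
```

Request:
{"method": "move_arm", "body": {"jaw": [120,0,0,0,0,0,0,0,0], "dp": [[0,0,-0.0006],[0,0,0],[0,0,0],[0,0,0],[0,0,-0.02],[0,0,-0.038],[0,0,-0.038],[0,0,-0.037],[0,0,0]], "rotation": [[0,0,0],[0,0,0],[0,0,0],[0,0,0],[0,0,0],[0,0,0],[0,0,0],[0,0,0],[0,0,0]]}}

```text
clock: 11.7
position: [0.6269, 0.1398, 0.1526]
tool_rot: [3.14, 0.004, -3.141]
force: [0.2, 0.1, -0.5]
grip_width: 0.0852
```

Request:
{"method": "move_arm", "body": {"jaw": [0,0,0,0,0,0,0,0,0,0], "dp": [[-0.0056,-0.0493,0],[0,-0.0493,0],[0,-0.0493,0],[0,-0.0493,0],[0,-0.0493,0],[0,-0.0493,0],[0,-0.0493,0],[0,0,0.02],[0,0,0.02],[0,0,0]], "rotation": [[0,0,0],[0,0,0],[0,0,0],[0,0,0],[0,0,0],[0,0,0],[0,0,0],[0,0,0],[0,0,0],[0,0,0]]}}

```text
clock: 12.95
position: [0.6294, -0.135, 0.1156]
tool_rot: [3.141, -0.003, -3.139]
force: [-0.8, 0.8, -0.4]
grip_width: 0.0853
```

```bash
python3 look.py 2 0 0 0; python3 - <<'E'
from h import *
from workcell import bot
o=bot.observe();print(o["position"],o["qpos"].round(2))
im=cv2.imread("pics/scene2.png")
print(cyl("scene",im,[10,110,20],[29,255,255],(280,200,350,300),.082))
E
```

```text
[ 0.63034326 -0.13546908  0.11725986] [ 0.21  0.68 -0.14  1.63  0.12  0.83  1.6 ]
(array([0.62760501, 0.13984055]), np.float64(0.053896496084101825))
```

View pics/scene2.png

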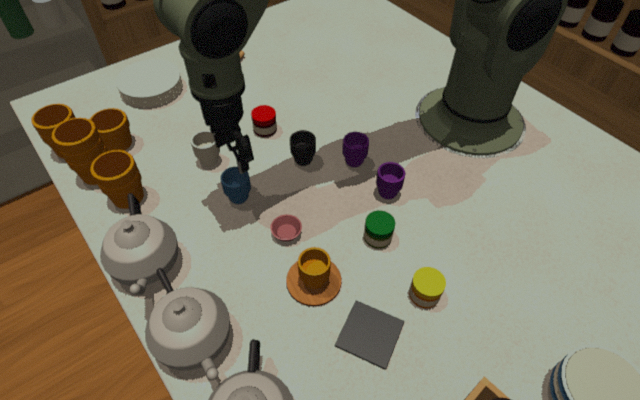

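Request:
{"method": "move_arm", "body": {"jaw": [0,0,0,0,120,120,120,120,0,0], "dp": [[0,-0.0015,0.0345],[0,0,0.0345],[0,0,0.0345],[0,0,0],[0,0,0],[0,0,0],[0,0,0],[0,0,0],[0,0,0],[0,0,0]], "rotation": [[0,0,0],[0,0,0],[0,0,0],[0,0,0],[0,0,0],[0,0,0],[0,0,0],[0,0,0],[0,0,0],[0,0,0]]}}

```text
clock: 14.3
position: [0.6304, -0.1378, 0.035]
tool_rot: [-3.141, 0.001, -3.141]
force: [0.1, 0.1, 0.2]
grip_width: 0.0852
```

Request:
{"method": "move_arm", "body": {"jaw": [0,0,0,0,0,0,0,0,0,0], "dp": [[0,0,0],[0,0,0],[0,0,0],[0,0,0],[0,0,0],[0,0,0],[0,0,0],[0,0,0],[0,0,0],[0,0,0]], "rotation": [[0,0,0],[0,0,0.0556],[0,0,0.0556],[0,0,0.0556],[0,0,0.0556],[0,0,0.0556],[0,0,0.0556],[0,0,0.0556],[0,0,0.0556],[0,0,0.0556]]}}

```text
clock: 15.55
position: [0.6302, -0.1376, 0.0345]
tool_rot: [-3.142, -0.0, 1.564]
force: [0.9, -0.1, 0.3]
grip_width: 0.0851
```

Request:
{"method": "move_arm", "body": {"jaw": [0,120,120,120,120,120], "dp": [[0,0,0],[0,0,0],[0,0,0],[0,0,0],[0,0,0],[0,0,0]], "rotation": [[0,0,0],[0,0,0],[0,0,0],[0,0,0],[0,0,0],[0,0,0]]}}

```text
clock: 16.3
position: [0.6303, -0.1378, 0.0348]
tool_rot: [3.141, -0.0, 1.571]
force: [-1.1, 1.0, 5.4]
grip_width: 0.0615
```

Request:
{"method": "move_arm", "body": {"jaw": [120,120,120,120,120,120,120,120,120,120], "dp": [[0,0,-0.02],[0,0,-0.0475],[0,0,-0.0475],[0,0,-0.0475],[0.05,-0.0055,0],[0.05,0,0],[0.05,0,0],[0.05,0,0],[0.05,0,0],[0.05,0,0]], "rotation": [[0,0,0],[0,0,0],[0,0,0],[0,0,0],[0,0,0],[0,0,0],[0,0,0],[0,0,0],[0,0,0],[0,0,0]]}}

```text
clock: 17.55
position: [0.6259, 0.1034, 0.1655]
tool_rot: [3.141, -0.0, 1.57]
force: [1.0, -0.3, -1.0]
grip_width: 0.0617
```

Request:
{"method": "move_arm", "body": {"jaw": [120,120,120,120], "dp": [[0.0467,0,0],[0,0,0],[0,0,0],[0,0,0]], "rotation": [[0,0,0],[0,0,0],[0,0,0],[0,0,0]]}}

```text
clock: 18.05
position: [0.6262, 0.1383, 0.1649]
tool_rot: [3.141, 0.0, 1.568]
force: [0.6, 0.1, -1.4]
grip_width: 0.0611
```

```bash
python3 - <<'E'
from workcell import bot,grab_frame
import numpy as np,cv2
s=grab_frame("scene");cv2.imwrite("pics/scene3.png",s)
cv2.imwrite("pics/v3.png",cv2.resize(s[180:320,240:400],None,fx=4,fy=4))
print(bot.observe()["position"],bot.observe()["tool_rot"])
E
```

```text
[0.62618173 0.13844485 0.16478875] [3.14139437e+00 2.60358359e-04 1.56860170e+00]
```

View pics/v3.png

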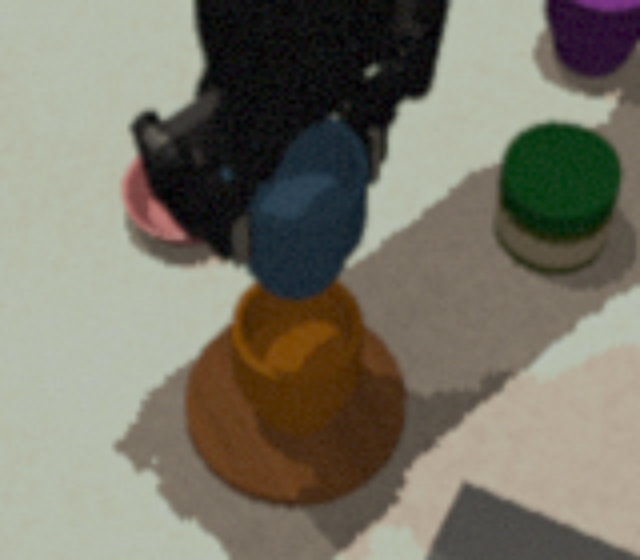

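```bash
python3 - <<'E'
import cv2
s=cv2.imread("pics/scene3.png")
cv2.imwrite("pics/v3b.png",cv2.convertScaleAbs(cv2.resize(s[195:275,260:350],None,fx=7,fy=7,interpolation=cv2.INTER_CUBIC),alpha=2.6,beta=10))
E
```

```text
(no output)
```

View pics/v3b.png

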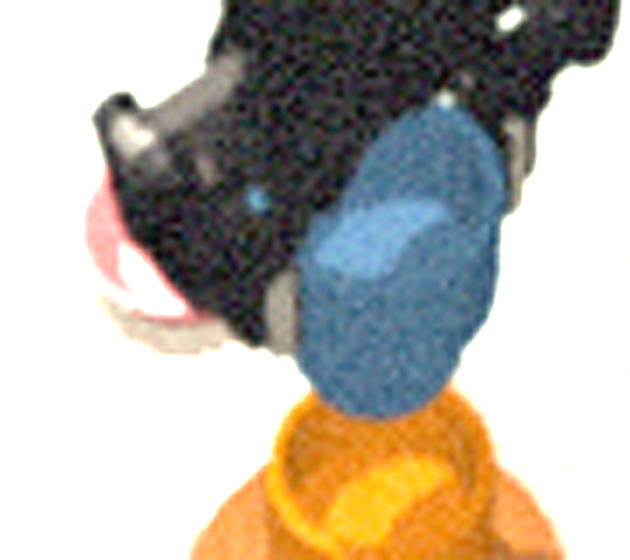

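```bash
python3 - <<'E'
from h import *
s=cv2.imread("pics/scene3.png")
a=cv2.convertScaleAbs(cv2.resize(s[195:275,260:350],None,fx=7,fy=7,interpolation=cv2.INTER_CUBIC),alpha=2.2,beta=10)
K,T=C["scene"]["camera_matrix"],np.linalg.inv(C["scene"]["T"])
def circ(c,r,z,col):
    t=np.linspace(0,6.29,60);P=np.c_[c[0]+r*np.cos(t),c[1]+r*np.sin(t),z+0*t]
    p=(P@T[:3,:3].T+T[:3,3])@K.T; p=p[:,:2]/p[:,2:]
    cv2.polylines(a,[np.int32((p-[260,195]+.5)*7)],1,col,1)
c=(.6262,.1394)
for r,z in((.031,.203),(.031,.163),(.0235,.131)): circ(c,r,z,(0,0,255))
circ((.6262,.1396),.031,.082,(0,160,0))
cv2.imwrite("pics/v3c.png",a)
E
```

```text
(no output)
```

View pics/v3c.png

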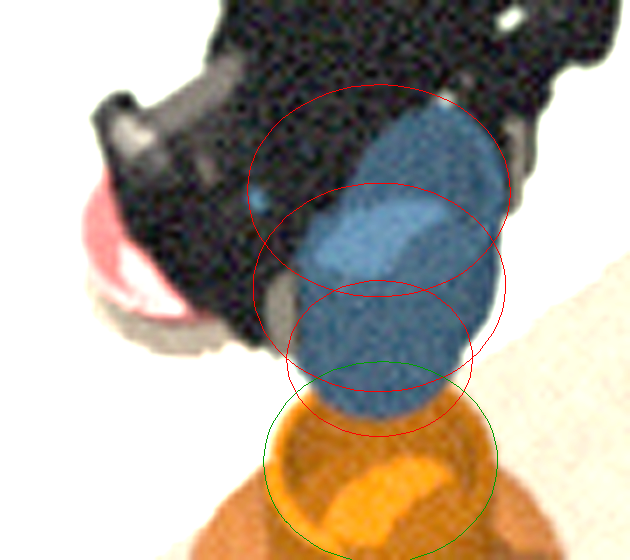

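Request:
{"method": "move_arm", "body": {"jaw": [120,120,120,120,120,120,120,120], "dp": [[0.0015,0,0.02],[0,0,0.02],[0,0,0.015],[0,0,0.005],[0,0,0.005],[0,0,0.005],[0,0,0],[0,0,0]], "rotation": [[0,0,0],[0,0,0],[0,0,0],[0,0,0],[0,0,0],[0,0,0],[0,0,0],[0,0,0]]}}

```text
clock: 19.1
position: [0.6262, 0.1409, 0.1088]
tool_rot: [3.141, -0.0, 1.57]
force: [-0.5, 0.1, -1.1]
grip_width: 0.0613
```

Request:
{"method": "move_arm", "body": {"jaw": [120,120,120,120,120,120], "dp": [[-0.001,0,0],[0,0,0.006],[0,0,0.006],[0,0,0.006],[0,0,0.004],[0,0,0]], "rotation": [[0,0,0],[0,0,0],[0,0,0],[0,0,0],[0,0,0],[0,0,0]]}}

```text
clock: 19.85
position: [0.6259, 0.14, 0.0906]
tool_rot: [-3.141, 0.0, 1.57]
force: [-0.7, 0.1, -1.8]
grip_width: 0.0612
```

5 mm to go.

Request:
{"method": "move_arm", "body": {"jaw": [120,120,120,120,120,120], "dp": [[0,0,0.003],[0,0,0.0015],[0,0,0.001],[0,0,0.001],[0,0,0],[0,0,0]], "rotation": [[0,0,0],[0,0,0],[0,0,0],[0,0,0],[0,0,0],[0,0,0]]}}

```text
clock: 20.6
position: [0.6261, 0.14, 0.0857]
tool_rot: [3.142, -0.0, 1.57]
force: [-0.3, 0.2, -1.1]
grip_width: 0.0615
```

Request:
{"method": "move_arm", "body": {"jaw": [120,120,120,120,120], "dp": [[0,0,0.001],[0,0,0.0006],[0,0,0],[0,0,0],[0,0,0]], "rotation": [[0,0,0],[0,0,0],[0,0,0],[0,0,0],[0,0,0]]}}

```text
clock: 21.22
position: [0.6261, 0.14, 0.0848]
tool_rot: [3.141, -0.0, 1.57]
force: [-2.1, 0.3, 5.9]
grip_width: 0.0617
```

Request:
{"method": "move_arm", "body": {"jaw": [0,0,0,0,0,0,0,0], "dp": [[0,0,0],[0,0,0],[0,0,0],[0,0,-0.02],[0,0,-0.033],[0,0,-0.033],[0,0,-0.033],[0,0,0]], "rotation": [[0,0,0],[0,0,0],[0,0,0],[0,0,0],[0,0,0],[0,0,0],[0,0,0],[0,0,0]]}}

```text
clock: 22.22
position: [0.6271, 0.1402, 0.1827]
tool_rot: [3.138, -0.001, 1.57]
force: [0.6, 0.7, 0.2]
grip_width: 0.0856
```

Request:
{"method": "move_arm", "body": {"jaw": [0,0,0,0,0,0,0,0,0,0], "dp": [[-0.0522,0,0],[-0.0522,0,0],[-0.0522,0,0],[-0.0522,0,0],[-0.0522,0,0],[-0.0522,0,0],[-0.0522,0,0],[-0.0522,0,0],[-0.0522,0,0],[-0.0522,0,0]], "rotation": [[0,0,0],[0,0,0],[0,0,0],[0,0,0],[0,0,0],[0,0,0],[0,0,0],[0,0,0],[0,0,0],[0,0,0]]}}

```text
clock: 23.48
position: [0.6254, -0.2788, 0.1797]
tool_rot: [-3.141, -0.0, 1.57]
force: [0.4, 0.1, -0.1]
grip_width: 0.0854
```

Request:
{"method": "move_arm", "body": {"jaw": [0,0,0,0,0], "dp": [[0,0,0.03],[0,0,0.03],[0,0,0.025],[0,0,0],[0,0,0]], "rotation": [[0,0,0],[0,0,0],[0,0,0],[0,0,0],[0,0,0]]}}

```text
clock: 24.1
position: [0.6261, -0.2777, 0.1124]
tool_rot: [3.141, 0.0, 1.57]
force: [0.1, -0.3, -0.1]
grip_width: 0.0855
```

```bash
python3 - <<'E'
from workcell import bot,grab_frame
import numpy as np,cv2
s=grab_frame("scene");cv2.imwrite("pics/scene4.png",s)
cv2.imwrite("pics/v4.png",cv2.resize(s[80:330,160:410],None,fx=2.4,fy=2.4))
print(bot.observe()["position"],bot.observe()["tool_rot"])
E
```

```text
[ 0.62618871 -0.27774402  0.112671  ] [3.14038445e+00 5.25211536e-04 1.57006054e+00]
```

View pics/v4.png

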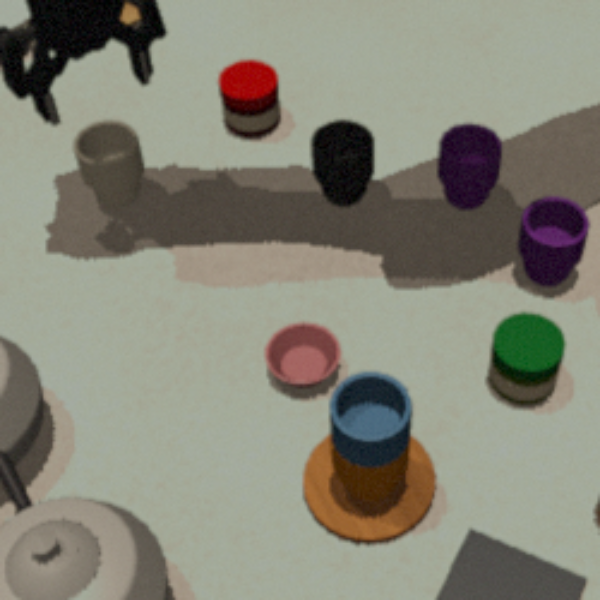

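Request:
{"method": "move_arm", "body": {"jaw": [0,0,0,0,120,120,120,120,0,0], "dp": [[0,0,0.0325],[0,0,0.0325],[0,0,0.0325],[0,0,0],[0,0,0],[0,0,0],[0,0,0],[0,0,0],[0,0,0],[0,0,0]], "rotation": [[0,0,0],[0,0,0],[0,0,0],[0,0,0],[0,0,0],[0,0,0],[0,0,0],[0,0,0],[0,0,0],[0,0,0]]}}

```text
clock: 25.4
position: [0.6259, -0.2776, 0.0342]
tool_rot: [3.141, 0.0, 1.57]
force: [0.7, 0.3, -0.4]
grip_width: 0.0851
```

Request:
{"method": "move_arm", "body": {"jaw": [0,0,0,0,0,0,0,0,0,0], "dp": [[0,0,0],[0,0,0],[0,0,0],[0,0,0],[0,0,0],[0,0,0],[0,0,0],[0,0,0],[0,0,0],[0,0,0]], "rotation": [[0,0,0],[0,0,-0.0556],[0,0,-0.0556],[0,0,-0.0556],[0,0,-0.0556],[0,0,-0.0556],[0,0,-0.0556],[0,0,-0.0556],[0,0,-0.0556],[0,0,-0.0556]]}}

```text
clock: 26.65
position: [0.6256, -0.2777, 0.0336]
tool_rot: [-3.141, -0.0, -3.136]
force: [0.4, -1.0, 0.2]
grip_width: 0.0853
```

Request:
{"method": "move_arm", "body": {"jaw": [0,120,120,120,120,120], "dp": [[0,0,0],[0,0,0],[0,0,0],[0,0,0],[0,0,0],[0,0,0]], "rotation": [[0,0,0],[0,0,0],[0,0,0],[0,0,0],[0,0,0],[0,0,0]]}}

```text
clock: 27.4
position: [0.6258, -0.2777, 0.034]
tool_rot: [-3.141, 0.0, 3.141]
force: [-1.8, -0.4, 4.8]
grip_width: 0.0626
```

Request:
{"method": "move_arm", "body": {"jaw": [120,120,120,120,120], "dp": [[0,0,-0.02],[0,0,-0.0425],[0,0,-0.06],[0,0,-0.065],[0,0,0]], "rotation": [[0,0,0],[0,0,0],[0,0,0],[0,0,0],[0,0,0]]}}

```text
clock: 28.02
position: [0.6276, -0.2781, 0.1889]
tool_rot: [-3.139, 0.007, 3.141]
force: [1.2, 0.5, -1.3]
grip_width: 0.0624
```

Request:
{"method": "move_arm", "body": {"jaw": [120,120,120,120,120,120,120,120,120,120], "dp": [[0,0.0522,0],[0,0.0522,0],[0,0.0522,0],[0,0.0522,0],[0,0.0522,0],[0,0.0522,0],[0,0.0522,0],[0,0.0522,0],[0,0.0522,0],[0,0.0522,0]], "rotation": [[0,0,0],[0,0,0],[0,0,0],[0,0,0],[0,0,0],[0,0,0],[0,0,0],[0,0,0],[0,0,0],[0,0,0]]}}

```text
clock: 29.28
position: [0.625, 0.1414, 0.1835]
tool_rot: [-3.141, -0.001, -3.142]
force: [0.4, 0.1, -0.5]
grip_width: 0.0624
```

Request:
{"method": "move_arm", "body": {"jaw": [120,120,120], "dp": [[0,0,0.005],[0,0,0],[0,0,0]], "rotation": [[0,0,0],[0,0,0],[0,0,0]]}}

```text
clock: 29.65
position: [0.6256, 0.1388, 0.1796]
tool_rot: [-3.141, -0.0, 3.14]
force: [1.1, 0.6, -1.3]
grip_width: 0.0622
```

Request:
{"method": "move_arm", "body": {"jaw": [120,120,120,120,120,120], "dp": [[-0.0005,0.0012,0.01],[0,0,0.01],[0,0,0.005],[0,0,0.005],[0,0,0.005],[0,0,0]], "rotation": [[0,0,0],[0,0,0],[0,0,0],[0,0,0],[0,0,0],[0,0,0]]}}

```text
clock: 30.4
position: [0.6258, 0.141, 0.1513]
tool_rot: [-3.141, -0.0, -3.141]
force: [0.0, -0.3, -1.0]
grip_width: 0.0623
```

Request:
{"method": "move_arm", "body": {"jaw": [120,120,120,120,120,120,120], "dp": [[0,-0.001,0],[0,0,0.006],[0,0,0.006],[0,0,0.006],[0,0,0.006],[0,0,0.003],[0,0,0]], "rotation": [[0,0,0],[0,0,0],[0,0,0],[0,0,0],[0,0,0],[0,0,0],[0,0,0]]}}

```text
clock: 31.28
position: [0.6259, 0.1402, 0.1299]
tool_rot: [-3.142, -0.0, -3.141]
force: [0.6, 0.2, -0.4]
grip_width: 0.0623
```

Request:
{"method": "move_arm", "body": {"jaw": [120,120,120,120,120,120], "dp": [[0,0,0.002],[0,0,0.0015],[0,0,0.001],[0,0,0.0008],[0,0,0],[0,0,0]], "rotation": [[0,0,0],[0,0,0],[0,0,0],[0,0,0],[0,0,0],[0,0,0]]}}

```text
clock: 32.02
position: [0.6259, 0.1402, 0.1258]
tool_rot: [-3.142, 0.0, -3.141]
force: [0.1, -0.5, -0.8]
grip_width: 0.0626
```

Request:
{"method": "move_arm", "body": {"jaw": [120,120,120,120,120], "dp": [[0,0,0.001],[0,0,0.001],[0,0,0.0005],[0,0,0],[0,0,0]], "rotation": [[0,0,0],[0,0,0],[0,0,0],[0,0,0],[0,0,0]]}}

```text
clock: 32.65
position: [0.626, 0.1403, 0.124]
tool_rot: [3.141, 0.0, -3.141]
force: [-0.5, 0.3, 3.0]
grip_width: 0.0625
```

Request:
{"method": "move_arm", "body": {"jaw": [0,0,0,0,0,0,0,0], "dp": [[0,0,0],[0,0,0],[0,0,0],[0,0,-0.02],[0,0,-0.035],[0,0,-0.035],[0,0,-0.035],[0,0,0]], "rotation": [[0,0,0],[0,0,0],[0,0,0],[0,0,0],[0,0,0],[0,0,0],[0,0,0],[0,0,0]]}}

```text
clock: 33.65
position: [0.627, 0.1405, 0.227]
tool_rot: [3.14, 0.004, -3.141]
force: [-0.6, -0.7, -1.0]
grip_width: 0.0853
```

Request:
{"method": "move_arm", "body": {"jaw": [0,0,0,0,0,0,0,0,0,0], "dp": [[0,0,0],[0,0,0],[0,0,0],[0,0,0],[0,0,0],[0,0,0],[0,0,0],[0,0,0],[0,0,0],[0,0,0]], "rotation": [[0,0,0.0556],[0,0,0.0556],[0,0,0.0556],[0,0,0.0556],[0,0,0.0556],[0,0,0.0556],[0,0,0.0556],[0,0,0.0556],[0,0,0.0556],[0,0,0]]}}

```text
clock: 34.9
position: [0.6257, 0.1404, 0.2237]
tool_rot: [-3.141, 0.0, 1.571]
force: [0.4, 0.6, 0.1]
grip_width: 0.0852
```

Request:
{"method": "move_arm", "body": {"jaw": [0,0,0,0,0,0,0,0,0,0], "dp": [[-0.0539,-0.021,0],[-0.0539,-0.021,0],[-0.0539,-0.021,0],[-0.0539,-0.021,0],[-0.0539,-0.021,0],[-0.0539,-0.021,0],[-0.0539,-0.021,0],[-0.0539,-0.021,0],[-0.0539,-0.021,0],[-0.0539,-0.021,0]], "rotation": [[0,0,0],[0,0,0],[0,0,0],[0,0,0],[0,0,0],[0,0,0],[0,0,0],[0,0,0],[0,0,0],[0,0,0]]}}

```text
clock: 36.15
position: [0.4569, -0.2921, 0.224]
tool_rot: [3.141, 0.0, 1.575]
force: [0.7, -0.7, 0.3]
grip_width: 0.0853
```

Request:
{"method": "move_arm", "body": {"jaw": [0,0,0,0,0,0], "dp": [[0,0,0.042],[0,0,0.042],[0,0,0.042],[0,0,0.035],[0,0,0],[0,0,0]], "rotation": [[0,0,0],[0,0,0],[0,0,0],[0,0,0],[0,0,0],[0,0,0]]}}

```text
clock: 36.9
position: [0.4579, -0.2912, 0.096]
tool_rot: [3.141, 0.0, 1.572]
force: [-0.2, 0.1, 0.3]
grip_width: 0.0852
```

```bash
python3 - <<'E'
from workcell import bot,grab_frame
import numpy as np,cv2
s=grab_frame("scene");cv2.imwrite("pics/scene5.png",s)
cv2.imwrite("pics/v5.png",cv2.resize(s[70:330,180:440],None,fx=2.3,fy=2.3))
print(bot.observe()["position"],bot.observe()["tool_rot"])
E
```

```text
[ 0.45810374 -0.29122842  0.09623916] [3.14010018e+00 6.35361725e-04 1.57134053e+00]
```

View pics/v5.png

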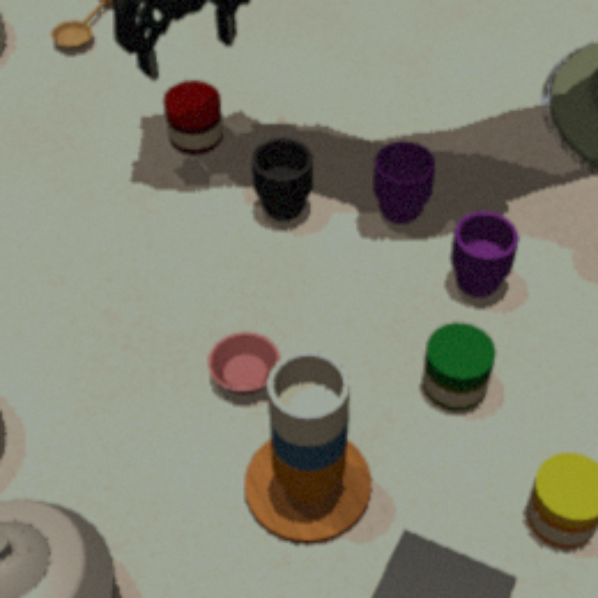

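Request:
{"method": "move_arm", "body": {"jaw": [0,0,0,0,120,120,120,120,120], "dp": [[0,0,0.035],[0,0,0.035],[0,0,0.025],[0,0,0.01],[0,0,0],[0,0,0],[0,0,0],[0,0,0],[0,0,0]], "rotation": [[0,0,0],[0,0,0],[0,0,0],[0,0,0],[0,0,0],[0,0,0],[0,0,0],[0,0,0],[0,0,0]], "squeeze": 30}}

```text
clock: 38.08
position: [0.4582, -0.2912, 0.0121]
tool_rot: [3.14, 0.001, 1.57]
force: [-1.2, 0.4, 8.4]
grip_width: 0.0614
```

Request:
{"method": "move_arm", "body": {"jaw": [120,120,120,120,120,120,120,120,120,120], "dp": [[0,0,-0.02],[0,0,-0.04],[0,0,-0.045],[0,0,-0.0425],[0.05,0,0],[0.0575,0,0],[0.0575,0,0],[0.0575,0,0],[0.0575,0,0],[0.0575,0,0]], "rotation": [[0,0,0],[0,0,0],[0,0,0],[0,0,0],[0,0,0],[0,0,0],[0,0,0],[0,0,0],[0,0,0],[0,0,0]]}}

```text
clock: 39.33
position: [0.4577, -0.0194, 0.1301]
tool_rot: [3.141, -0.0, 1.57]
force: [0.3, 0.1, -3.1]
grip_width: 0.0612
```

Request:
{"method": "move_arm", "body": {"jaw": [120,120,120,120,120,120,120,120], "dp": [[0.0575,0,0],[0.0575,0,0],[0.0575,0,0],[0.0575,0,0],[0.0575,0,0],[0.0575,0,0],[0.0425,0,0],[0,0,0]], "rotation": [[0,0,0],[0,0,0],[0,0,0],[0,0,0],[0,0,0],[0,0,0],[0,0,0],[0,0,0]]}}

```text
clock: 40.33
position: [0.4574, 0.2918, 0.1298]
tool_rot: [3.141, -0.001, 1.574]
force: [-0.0, 0.0, -3.0]
grip_width: 0.0615
```

Request:
{"method": "move_arm", "body": {"jaw": [120,120,120,120,120,120,120,120,120,120], "dp": [[0,0.0474,0],[0,0.0474,0],[0,0.0474,0],[0,0.0474,0],[0,0,0.03],[0,0,0.04],[0,0,0.035],[0,0,0.02],[0,0,0],[0,0,0]], "rotation": [[0,0,0],[0,0,0],[0,0,0],[0,0,0],[0,0,0],[0,0,0],[0,0,0],[0,0,0],[0,0,0],[0,0,0]]}}

```text
clock: 41.58
position: [0.6104, 0.2891, 0.0303]
tool_rot: [3.14, -0.001, 1.57]
force: [0.8, -0.2, -2.2]
grip_width: 0.0612
```

Contact is expected at about z = 0.020.

Request:
{"method": "move_arm", "body": {"jaw": [120,120,120,120,120,120], "dp": [[0,0,0.006],[0,0,0.003],[0,0,0.0015],[0,0,0.001],[0,0,0],[0,0,0]], "rotation": [[0,0,0],[0,0,0],[0,0,0],[0,0,0],[0,0,0],[0,0,0]]}}

```text
clock: 42.32
position: [0.6097, 0.289, 0.0202]
tool_rot: [-3.142, -0.0, 1.57]
force: [-3.4, -0.8, 6.1]
grip_width: 0.0611
```

Request:
{"method": "move_arm", "body": {"jaw": [0,0,0,0,0,0,0,0,0,0], "dp": [[0,0,0],[0,0,0],[0,0,0],[0,0,-0.02],[0,0,-0.04],[0,0,-0.04],[0,0,-0.03],[0.0056,-0.0574,0],[0,-0.0574,0],[0,-0.0573,0]], "rotation": [[0,0,0],[0,0,0],[0,0,0],[0,0,0],[0,0,0],[0,0,0],[0,0,0],[0,0,0],[0,0,0],[0,0,0]]}}

```text
clock: 43.58
position: [0.4708, 0.2937, 0.1249]
tool_rot: [3.141, -0.001, 1.57]
force: [0.5, 1.5, -0.6]
grip_width: 0.0853
```

Request:
{"method": "move_arm", "body": {"jaw": [0,0,0,0,0,0], "dp": [[0,0,0],[0,0,0.025],[0,0,0.02],[0,0,0],[0,0,0],[0,0,0]], "rotation": [[0,0,0],[0,0,0],[0,0,0],[0,0,0],[0,0,0],[0,0,0]]}}

```text
clock: 44.32
position: [0.4724, 0.2937, 0.0883]
tool_rot: [3.141, -0.0, 1.57]
force: [1.3, 0.4, -0.3]
grip_width: 0.0854
```

```bash
python3 - <<'E'
from h import *
from workcell import bot,grab_frame
s=grab_frame("scene");cv2.imwrite("pics/scene6.png",s)
cv2.imwrite("pics/v6.png",cv2.resize(s[180:400,260:520],None,fx=2.5,fy=2.5))
print(bot.observe()["position"],bot.observe()["tool_rot"])
print(cyl("scene",s,[0,150,40],[8,255,255],(330,270,420,370),.064))
E
```

```text
[0.47237047 0.29373018 0.0882692 ] [ 3.14096694e+00 -4.63559688e-04  1.56989713e+00]
(array([0.60968132, 0.28851858]), np.float64(0.031275305950399866))
```

View pics/v6.png

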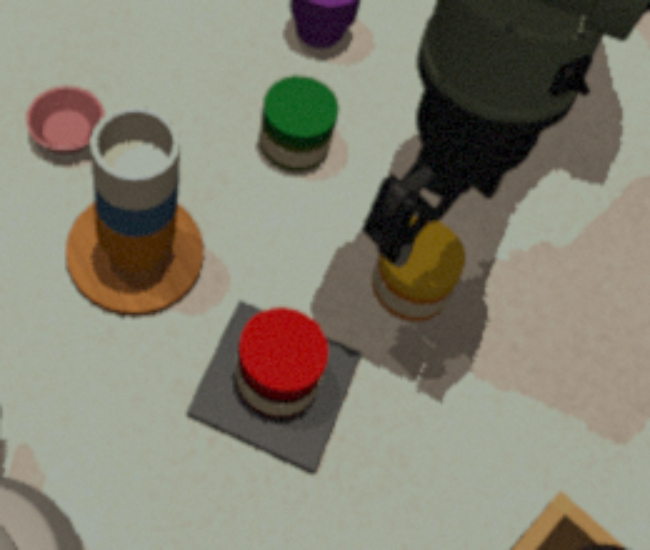

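Request:
{"method": "move_arm", "body": {"jaw": [0,0,0,0,120,120,120,120,120], "dp": [[0,0,0.035],[0,0,0.03],[0,0,0.02],[0,0,0.01],[0,0,0],[0,0,0],[0,0,0],[0,0,0],[0,0,0]], "rotation": [[0,0,0],[0,0,0],[0,0,0],[0,0,0],[0,0,0],[0,0,0],[0,0,0],[0,0,0],[0,0,0]]}}

```text
clock: 45.5
position: [0.4724, 0.2938, 0.0124]
tool_rot: [3.141, -0.001, 1.57]
force: [-1.4, -0.2, 7.6]
grip_width: 0.0609
```

Request:
{"method": "move_arm", "body": {"jaw": [120,120,120,120,120,120,120,120,120,120], "dp": [[0,0,-0.02],[0,0,-0.04],[0,0,-0.04],[0,0,-0.02],[-0.0057,0.045,0],[0,0.045,0],[0,0.045,0],[0,0.0365,0],[0,0,0],[0,0,0]], "rotation": [[0,0,0],[0,0,0],[0,0,0],[0,0,0],[0,0,0],[0,0,0],[0,0,0],[0,0,0],[0,0,0],[0,0,0]]}}

```text
clock: 46.75
position: [0.6085, 0.2889, 0.1074]
tool_rot: [-3.14, 0.0, 1.57]
force: [-0.9, -0.8, -2.8]
grip_width: 0.0611
```

Request:
{"method": "move_arm", "body": {"jaw": [120,120,120,120,120,120,120,120], "dp": [[0,0.0015,0.01],[0,0,0.01],[0,0,0.008],[0,0,0.004],[0,0,0.0025],[0,0,0.0015],[0,0,0],[0,0,0]], "rotation": [[0,0,0],[0,0,0],[0,0,0],[0,0,0],[0,0,0],[0,0,0],[0,0,0],[0,0,0]]}}

```text
clock: 47.75
position: [0.6105, 0.289, 0.0791]
tool_rot: [3.141, -0.0, 1.57]
force: [-0.2, -0.1, -2.6]
grip_width: 0.061
```

Request:
{"method": "move_arm", "body": {"jaw": [120,120,120,120], "dp": [[0,0,0.001],[0,0,0.0008],[0,0,0],[0,0,0]], "rotation": [[0,0,0],[0,0,0],[0,0,0],[0,0,0]]}}

```text
clock: 48.25
position: [0.6104, 0.2889, 0.0775]
tool_rot: [-3.142, 0.0, 1.57]
force: [-0.7, -0.3, -2.3]
grip_width: 0.0609
```

Request:
{"method": "move_arm", "body": {"jaw": [120,120,120,120,120], "dp": [[0,0,0.001],[0,0,0.0008],[0,0,0],[0,0,0],[0,0,0]], "rotation": [[0,0,0],[0,0,0],[0,0,0],[0,0,0],[0,0,0]]}}

```text
clock: 48.88
position: [0.6105, 0.2889, 0.0764]
tool_rot: [3.141, -0.0, 1.57]
force: [-2.7, -1.4, 5.7]
grip_width: 0.0606
```

Seated; release, rise and withdraw toward the base to clear the view.

Request:
{"method": "move_arm", "body": {"jaw": [0,0,0,0,0,0,0,0,0,0], "dp": [[0,0,0],[0,0,0],[0,0,0],[0,0,-0.02],[0,0,-0.04],[0,0,-0.05],[0,0,-0.05],[0,-0.05,0],[0,-0.05,0],[0,-0.05,0]], "rotation": [[0,0,0],[0,0,0],[0,0,0],[0,0,0],[0,0,0],[0,0,0],[0,0,0],[0,0,0],[0,0,0],[0,0,0]]}}

```text
clock: 50.12
position: [0.4893, 0.289, 0.2052]
tool_rot: [3.141, -0.001, 1.57]
force: [-0.3, 0.1, 0.7]
grip_width: 0.0856
```

Request:
{"method": "move_arm", "body": {"jaw": [0,0,0,0,0,0,0,0,0], "dp": [[0.05,-0.05,0],[0.05,-0.05,0],[0.05,-0.03,0],[0.05,-0.02,0],[0.05,0,0],[0.05,0,0],[0,0,0],[0,0,0],[0,0,0]], "rotation": [[0,0,0],[0,0,0],[0,0,0],[0,0,0],[0,0,0],[0,0,0],[0,0,0],[0,0,0],[0,0,0]]}}

```text
clock: 51.25
position: [0.3711, 0.5283, 0.2047]
tool_rot: [3.141, -0.0, 1.569]
force: [-1.0, -0.3, -0.6]
grip_width: 0.0851
```

```bash
python3 look.py 7 0 0 0; python3 - <<'E'
from h import *
from workcell import bot
o=bot.observe();print(o["position"],o["clock"],o["force"].round(1))
I={n:cv2.imread(f"pics/{n}7.png") for n in("top","scene")}
for n,r in(("top",(160,100,240,190)),("scene",(330,220,430,340))):
    print("yellow",n,cyl(n,I[n],[27,120,40],[36,255,255],r,.12))
t=cv2.convertScaleAbs(I["top"][90:270,150:470],alpha=1.5)
s=cv2.convertScaleAbs(I["scene"][80:350,180:460],alpha=1.2)
cv2.imwrite("pics/v7.png",np.hstack([cv2.resize(s,(415,400)),cv2.resize(t,(385,400))]))
E
```

```text
[0.37096519 0.52856964 0.20459578] 51.35 [-0.6  0.3  0.3]
yellow top (array([0.60815455, 0.28882342]), np.float64(0.031225309863226))
yellow scene (array([0.61081838, 0.28768123]), np.float64(0.03130755763758203))
```

View pics/v7.png

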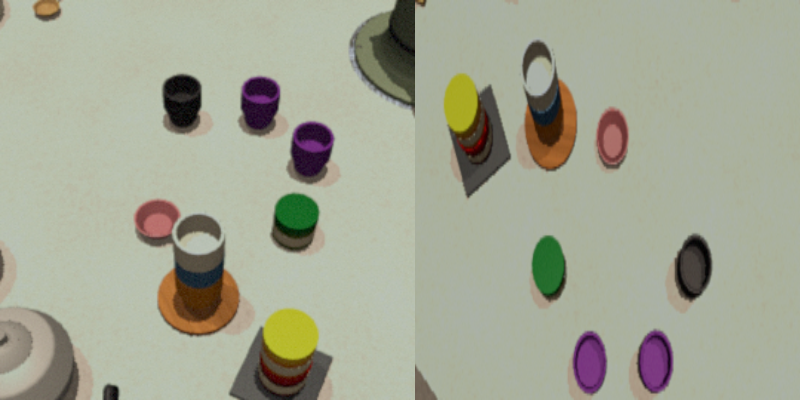

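Both stacks stand straight, with the white, blue and ochre bands on the board and yellow over red on the slate. The look-alikes are where they were.

```bash
python3 -c "
from workcell import workorder; print(workorder.job_done())"
```

```text
the job is handed in; nothing more can be done
None
```

The display is set up and handed in at about 51 s of the 136 s allowed. The cups are nested ochre, blue, white in the middle of the round board, and the yellow-lidded jar stands on the red-lidded one in the middle of the slate. I gripped each cup twice, a quarter turn apart, to centre it in the fingers. Everything was lowered until the wrist felt light contact before release, which was 20 N for the ochre cup and 6 N or less for the others.

**Jars:** my last pictures put the yellow lid at about (0.609, 0.288). The red jar was at (0.610, 0.289) when I measured it before stacking, and the slate centre at (0.6095, 0.289).

**Cups:** I let go of all three at about (0.626, 0.140), against a board centre of (0.626, 0.1395). Each came down at the height expected for a full nest, and the stack looks straight in both views. I checked its final position by eye rather than measuring it. My one attempt to measure the placed ochre cup picked up the board along with it, so I discarded that reading.

**Left alone:** the dark grey cup, green-lidded jar, pink dish and purple cups look unmoved in the pictures; I did not re-measure them.

**Disagreements:** the two cameras differed by up to about 4 mm on the flat targets, so I used the average. The gripper read 60–63 mm on the 62 mm items.

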